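# Load the drilling jig with the top plate of the stack

## Robot

A 6-joint arm with a two-finger parallel gripper is mounted at the origin on a cart in front of the work surface, level with it; the furniture and walls round the work are solid. World frame = base frame: x ahead of the robot, y to its left, z up, the work surface at z = 0. Lengths are in m, angles in rad, forces in N, time in s.
With the tool pointing down it reaches from about 0.275 to 0.75 m from the base axis. Payload 10.2 kg.
Tool frame: the origin (TCP) lies at the very end of the fingers, on their centre line; the grasp point (between the pads) lies 19 mm behind it (robot.pinch_z is the distance from the TCP to the grasp point, in m); z points along the fingers, y is the direction in which the jaws open and shut (so a half turn about z gives the same grasp; the last joint's range is limited). The gripper opens to 88 mm and grips with 3 to 60 N. Pads are 18 mm wide; open, the fingers measure 123 mm over their backs; the gripper's body (75 mm by 187 mm) begins 45 mm behind the grasp point.
Start: joints at [-1.363, 0.313, 1.498, -0, 1.331, -0.223], TCP at [0.219, -0.477, 0.239] pointing down, gripper open.
Joint ranges: [-2.94, 2.94], [-0.97, 2.17], [0.19, 2.56], [-1.23, 4.37], [0.02, 3.11], [-2.88, 2.88]. Speed limits (rad/s): [2.39, 2.39, 3.01, 3.14, 3.14, 3.14].

## Interface

Orientations are given as [roll, pitch, yaw] about the fixed x, y, z axes, in that order (R = Rz(yaw) Ry(pitch) Rx(roll)).
In Python, from plant import robot, vision, workorder gives the robot as it stands.
- The arm moves only by the tool carry_out, never from a script. Its argument "increments" is a list of rows, each a list of 5 numbers: the opening, from 0 (shut) to 1 (fully open), then the shift along the world's x, y, z in m, then the turn about the world's z in degrees. In form: [[claw, tx, ty, tz, twist], ...]. A call has 1 to 12 rows; each row shifts and turns the commanded pose from where the row before left it; what a row does not reach is not made up. A row lasts 1/10 s, in which the tool goes at most 50 mm and 8.59 degrees, less where a joint would pass 70% of its speed; a pose out of reach is approached as far as the arm can. A call with a gripper value outside its range is refused whole. The fingers move at their own pace and stop on an object; the grip force is fixed at half the most. Time passes only in rows, so rows that do not move let the fingers close. It gives the time, the measured TCP pose, the force and the opening at its end, in the units of the state.
- robot.read_state(): the state, without advancing time (a new reading comes with each control period).
- vision.snapshot(name): name is "side" or "top" or "wrist"; returns the picture (400x640x3 uint8, red, green, blue); there is no depth.
- vision.get_calibration(name): a dict with "vfov" (degrees; the focal length in pixels is half the picture's height over the tangent of half this angle, whatever the lens; pixels are square), "cx", "cy" (the principal point, pixels), "view" (4x4, takes a point from world to camera coordinates). Camera axes: x right, y up, looking along -z (the intrinsics and any distortion apply to the point x, -y, -z); pixel columns grow to the right and rows downward; lengths in m; the calibration is good to about 2 mm. A picture is of the moment at which its call begins: read the wrist's pose just before it. get_calibration takes no time and is no camera call; for the wrist camera it gives the pose at the moment of the call.
- workorder.hand_in(): hands the job in, once; it reports no verdict.
Trained networks look in the newest picture that a camera, given by its name, has taken for a name from the list of things; names that differ only in an ending like _2 or _b are one class to them, and where a whole thing is asked for, a point or a joint stands for the part that bears it (a point fixed in the world has none). Each returns a list of dicts, best first, with "conf" (0 to 1); they miss things now and then, are a little off and sometimes report something else, mostly with a low value. They report only what shows in the picture. A call takes as long as a camera call.
- vision.trace(target, camera): "mask" (400x640 bool, what is visible of it).
- vision.mark_of(target, camera): "centre" ([x, y, z] in m, in the coordinates of the camera as it stood for that picture, good to about 4 mm: a listed point, or the origin of a listed thing).
The state is a dict: "time_s": time; "joints": joint angles; "joint_velocities": joint speeds; "tau": joint torques, N m; "ee_pos": TCP position; "tool_rot": TCP orientation; "wrist_force": force on the tool from outside, world axes, zero at the start; "torque": the same for the moment, N m; "gripper_width": finger opening in m.
Only numpy, scipy, OpenCV 4.12 (cv2) and the standard library are available. Lean on these libraries where they do the work, as an engineer would, in place of code of your own. Each camera call takes 0.05 s, during which the arm holds its last target. There are 200 camera calls.

## Task

Slide the top aluminium plate off the stack in the rack, straight across onto the bed of the drilling jig beside it, and push it fully home against the jig's end stop; then swing the hinged guide leaf down flat over it. Draw the plate out with light fingertip pressure, never more than about 30 N on it; keep it lying flat and leave the plates under it, and everything else on the bench, where they are.

Things in the scene. Friction and masses are not known exactly. Their poses are not given: they have to be found in the camera images.
- jig: Leaf drilling jig, fixed to the bench; ply base 190 mm wide (its x) and 188 mm long (its y, from -90 to +98 mm). Origin on the bench top under the middle of the nest; bed 30 mm above the bench. A plate slides in along the jig's +y from the open mouth at its -y end, up to an end stop 10 mm high whose face is at y = +55 mm. The hinged leaf stands behind the stop.
- nest (a point): Point on the bed's surface under the middle of a plate that is fully home (trailing edge then at y = -55 mm); axes as the jig's. The two side rails are 10 mm high, 133.4 mm apart, from y = -20 to +55 mm; before them they flare out evenly, by 14 mm each side at y = -86 mm.
- leaf (a joint): Angle of the ply guide leaf (150 mm square, 10 mm thick, with a saw hole and four steel bushes): 0 closed, flat, underside 10.5 mm above the bed; opens up and back toward the jig's +y, to 2.05. Stiff hinge (0.28 N m), stays where left. A lip under its free end drops behind the plate's trailing edge with 3 mm to spare; if the plate is not home it lands on the plate and the leaf cannot close.
- leaf_hinge (a point): Middle of the leaf's hinge axis, which runs along the jig's x: at y = +88 mm in the jig's frame, 45 mm above the bench. Its axes turn with the leaf: -y points from the hinge to the tab, z out of the leaf's outer face, which is 5.5 mm from the axis, looks up when closed and to the jig's +y when the leaf stands open.
- leaf_tab (a point): Middle of the lift tab at the leaf's free end: 44 mm wide, 10 mm thick, reaching 10 mm beyond this point; 179 mm from the hinge axis; axes as those of leaf_hinge. Closed, the tab lies over the jig's front edge, 10.5 mm clear of the bed, its upper face 50.5 mm above the bench. Graspable across its thickness, or pushed from its outer face.
- rack: Ply rack with the stack, fixed before the jig's mouth, open side (its +y) toward it: gap 5 to 22 mm, up to 6 mm out of line and 0.06 rad turned. Origin on the bench under the stack's middle. Floor 7 mm. Back wall and side cheeks 54 mm high, 15 mm above the stack and 3 mm from the plates: no finger fits behind. Cheeks reach from the back to y = -30 mm; the rest is open.
- plate_1: The top plate as a solid: aluminium blank, 130 mm along its x, 110 mm along its y (the slide), 8 mm thick, about 0.3 kg, plain and smooth. Origin at the centre of its underside. Too wide to grip. Friction coefficient about 0.15 on metal and on the bed, about 0.9 under fingertips pressed on its upper face.
- plate_centre (a point): Centre of the top plate (half-way up): its upper face is 4 mm above this point. At the start this face is 39 mm above the bench and its underside is 1 mm above the jig's bed.
- plate_2: The second plate of the stack, same as the top one; stays. Origin at the centre of its underside.
- plate_3: The third plate of the stack, same as the top one; stays. Origin at the centre of its underside.
- plate_4: The bottom plate of the stack, same as the top one; stays. Origin at the centre of its underside.
- hole_saw: Red hole saw, 39 mm wide, 64 mm high, standing; stays. Origin at the centre of its underside.
- hole_plug: Round ply plug cut by the hole saw, 34 mm wide, 28 mm high; stays. Origin at the centre of its underside.
- tape_measure: Yellow tape measure, 71x86x66 mm; stays. Origin at the centre of its underside.
- masking_tape: Roll of masking tape, 96 mm wide, 25 mm high, lying flat; stays. Origin at the centre of its underside.
- nail_jar: Glass jar with a black lid, 62 mm wide, 80 mm high; stays. Origin at the centre of its underside.
- screwdriver: Red-handled screwdriver, 180 mm long, lying; stays. Origin at the centre of its underside.

How it is judged:
On the way, in this order (a step that is already met when the one before it is completed fails the run):
1. the top plate is drawn off the stack on to the jig's bed, with the leaf still open (y of plate_centre in the frame of nest above -0.1 m and z of plate_centre in the frame of nest below 0.012 m and value of joint leaf above 0.8 rad), for 0.05 s.
2. the plate lies flat in the nest, fully home against the end stop, with the leaf still open (y of plate_centre in the frame of nest between -0.0028 and 0.003 m and x of plate_centre in the frame of nest between -0.004 and 0.004 m and z of plate_centre in the frame of nest below 0.006 m and angle between the y axis of plate_centre and the y axis of nest, either way round below 0.05 rad and value of joint leaf above 0.8 rad), for 0.2 s.
At the end, for the whole second after the job is handed in: The leaf lies closed (within 0.025 rad of flat) over the top plate, which rests in the nest fully home: within 2.8 mm of the home point along the slide, 4 mm across it and 0.05 rad of square. The other three plates are within 6 mm of where they were (y of plate_centre in the frame of nest between -0.0028 and 0.003 m and x of plate_centre in the frame of nest between -0.004 and 0.004 m and z of plate_centre in the frame of nest below 0.006 m and angle between the y axis of plate_centre and the y axis of nest, either way round below 0.05 rad and value of joint leaf below 0.025 rad and linear speed of plate_1 below 0.01 m/s and distance of each of plate_2, plate_3, plate_4 from where it was at the start of the episode below 0.006 m); the robot touches nothing.
It fails at once if the fingers press or push the top plate with more than 30 N (contact force between the fingers and plate_1 above 30 N).
It fails at once if the top plate is tipped up by more than 0.2 rad instead of staying flat (angle between plate_centre's own z axis and vertical above 0.2 rad).
It fails at once if a plate under it is shifted by more than 6 mm (distance of any of plate_2, plate_3, plate_4 from where it was at the start of the episode above 0.006 m).
It fails at once if another thing on the bench is shifted by more than 20 mm (distance of any of hole_saw, hole_plug, tape_measure, masking_tape, nail_jar, screwdriver from where it was at the start of the episode above 0.02 m).
It also fails if it takes over 72 s, if anything falls off the work surface, if the arm or the gripper's body presses on something with over 40 N, if the wrist force passes 120 N, or if a joint passes its speed limit or range.

## Working session

There is one attempt and no reset: what is moved stays moved. The work goes in short steps, Python scripts to look and compute and a tool call to move; the robot and the scene stay as the last step left them, time stands still between calls to the robot, and variables do not carry over. Pictures are saved under pics/ and viewed, on a budget of 10 in all, crops included, one or two more only if the job needs it, and the job is handed in when it is done.

Besides the shell and the picture viewer there is one more tool, called after "Emit:" as a command line: name --pt "numbers of a row" for each row, then --argument value for the rest. carry_out: Moves the arm, as the interface text tells. Its arguments: {"type":"object","properties":{"increments":{"type":"array"}},"required":["increments"]}

```bash
mkdir -p pics; cat > h.py <<'E'
import numpy as np, cv2
from plant import robot, vision, workorder
def snap(n,f=None):
    im=vision.snapshot(n)
    if f: cv2.imwrite('pics/'+f,cv2.cvtColor(im,cv2.COLOR_RGB2BGR))
    return im
def mark(t,c):
    r=vision.mark_of(t,c); V=np.array(vision.get_calibration(c)['view'])
    return [(round(d['conf'],2),(np.linalg.inv(V)@np.r_[d['centre'],1])[:3].round(4)) for d in r[:2]]
E
python3 - <<'E'
from h import *
s=robot.read_state();print({k:np.round(v,3) for k,v in s.items()})
for c in ['top','side']:
    snap(c,c+'0.png'); print(c,{k:v for k,v in vision.get_calibration(c).items()})
    for t in ['jig','nest','leaf_hinge','leaf_tab','rack','plate_centre','plate_1','tape_measure','nail_jar','hole_saw']: print(t,mark(t,c))
print(robot.read_state()['time_s'])
E
```

```text
{'time_s': np.float64(0.0), 'joints': array([-1.363,  0.313,  1.498,  0.   ,  1.331, -0.223]), 'joint_velocities': array([ 0.   ,  0.001,  0.001, -0.001,  0.   , -0.001]), 'tau': array([ 1.0000e-03, -4.0221e+01, -2.5227e+01,  7.0000e-02,  3.5000e-02,
       -0.0000e+00]), 'ee_pos': array([ 0.219, -0.477,  0.238]), 'tool_rot': array([-3.14 , -0.   ,  0.431]), 'wrist_force': array([-0.004, -0.196, -0.587]), 'torque': array([ 0.024,  0.007, -0.011]), 'gripper_width': np.float64(0.088)}
top {'vfov': 45.771980215066776, 'cx': 328.4639413403524, 'cy': 200.09475181323813, 'view': array([[-3.42054862e-03, -9.99994150e-01, -1.01791788e-05,
        -4.12939013e-01],
       [ 9.96020845e-01, -3.40786418e-03,  8.90553891e-02,
        -5.05278559e-01],
       [-8.90549028e-02,  2.94479614e-04,  9.96026675e-01,
        -1.30389186e+00],
       [ 0.00000000e+00,  0.00000000e+00,  0.00000000e+00,
         1.00000000e+00]])}
jig [(0.64, array([ 0.4708, -0.2626,  0.0017]))]
nest [(0.56, array([ 0.4723, -0.2548,  0.0289])), (0.41, array([ 0.4265, -0.1791,  0.0431]))]
leaf_hinge [(0.69, array([ 0.4258, 
[... 817 characters left out ...]
575, -0.0018]))]
nest [(0.96, array([ 0.4719, -0.2585,  0.0325]))]
leaf_hinge [(0.72, array([ 0.4231, -0.1835,  0.0422]))]
leaf_tab [(0.81, array([ 0.4155, -0.1715,  0.2247])), (0.62, array([ 0.4255, -0.1835,  0.044 ]))]
rack [(0.97, array([ 5.458e-01, -4.003e-01,  5.000e-04]))]
plate_centre [(0.76, array([ 0.5392, -0.3992,  0.0354])), (0.4, array([ 0.4707, -0.2595, -0.0023]))]
plate_1 [(0.64, array([ 0.5409, -0.393 ,  0.0301])), (0.57, array([ 0.5419, -0.3993,  0.0059]))]
tape_measure [(0.96, array([ 5.389e-01, -6.032e-01,  1.000e-04]))]
nail_jar [(0.97, array([ 0.6815, -0.2896,  0.    ]))]
hole_saw [(0.64, array([ 0.3049, -0.4165, -0.0016])), (0.27, array([ 0.5372, -0.3989,  0.0377]))]
1.1
```

View pics/top0.png

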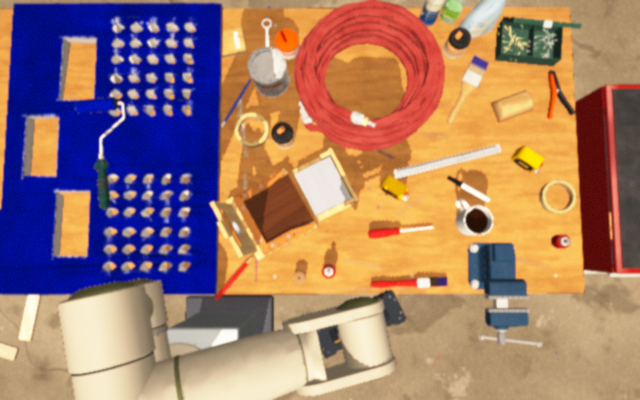

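View pics/side0.png

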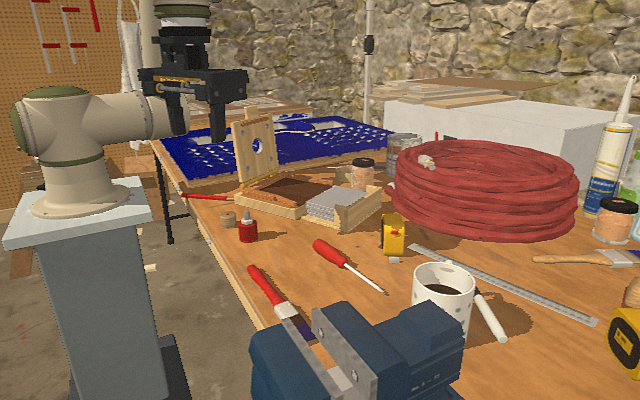

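The top view shows the plate at (323,188) in the open rack, the jig bed at (280,210) and the leaf standing at (240,230). The side view agrees. The jig's +y axis runs at about 118-122° in world axes. Next I'll go above the plate with the jaws across the slide and look from close by.

Emit:
carry_out --pt "1 0.026 0.01 0.004 8.4" --pt "1 0.026 0.01 0.004 8.4" --pt "1 0.026 0.01 0.004 8.4" --pt "1 0.026 0.01 0.004 8.4" --pt "1 0.026 0.01 0.004 8.4" --pt "1 0.026 0.01 0.004 8.4" --pt "1 0.026 0.01 0.004 8.4" --pt "1 0.026 0.01 0.004 8.4" --pt "1 0.026 0.01 0.004 8.4" --pt "1 0.026 0.01 0.004 8.4" --pt "1 0.026 0.01 0.004 8.4" --pt "1 0 0 0 0"

```text
time_s: 2.3
ee_pos: [0.5074, -0.3657, 0.2826]
tool_rot: [3.141, 0.0, 2.049]
wrist_force: [-0.2, -1.2, -0.1]
gripper_width: 0.0879
```

```bash
python3 - <<'E'
from h import *
s=robot.read_state();print({k:np.round(v,3) for k,v in s.items()})
c='wrist'; snap(c,c+'1.png'); print(c,{k:v for k,v in vision.get_calibration(c).items()})
for t in ['nest','leaf_hinge','leaf_tab','rack','plate_centre','jig']: print(t,mark(t,c))
E
```

```text
{'time_s': np.float64(2.3), 'joints': array([-8.120e-01,  5.210e-01,  1.082e+00,  1.000e-03,  1.539e+00,
       -1.290e+00]), 'joint_velocities': array([-0.057, -0.029,  0.064, -0.018, -0.021,  0.1  ]), 'tau': array([  1.503, -49.975, -27.606,   0.136,   0.258,  -0.983]), 'ee_pos': array([ 0.507, -0.366,  0.283]), 'tool_rot': array([3.141, 0.   , 2.049]), 'wrist_force': array([-0.25 , -1.246, -0.094]), 'torque': array([-0.053, -0.116, -0.016]), 'gripper_width': np.float64(0.088)}
wrist {'vfov': 67.19514967551441, 'cx': 319.2683519882903, 'cy': 200.8889242634963, 'view': array([[ 8.89875743e-01,  4.56202976e-01, -8.36014920e-05,
        -2.83038646e-01],
       [-4.36791456e-01,  8.51958452e-01, -2.88755988e-01,
         5.87034305e-01],
       [-1.31660116e-01,  2.56993466e-01,  9.57402722e-01,
        -2.71325785e-01],
       [ 0.00000000e+00,  0.00000000e+00,  0.00000000e+00,
         1.00000000e+00]])}
nest [(0.73, array([ 0.4646, -0.2599,  0.0306])), (0.61, array([ 0.5424, -0.4005,  0.034 ]))]
leaf_hinge []
leaf_tab []
rack [(0.69, array([ 0.5449, -0.3986,  0.0302]))]
plate_centre [(0.89, array([ 0.5424, -0.4031,  0.0373]))]
jig []
```

View pics/wrist1.png

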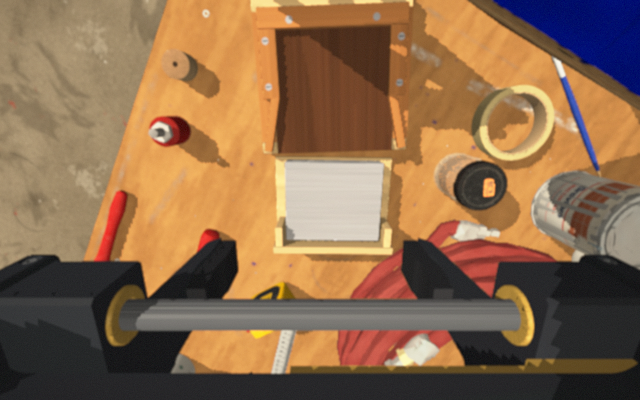

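The wrist view shows the plate top (285..383, 161..242) in the rack. Above it is the dark jig bed between its rails (277..391, 30..150), nearly in line. I'll zoom in and backproject the edges.

```bash
cat >> h.py <<'E'
def bp(px,z,cal):
    V=np.array(cal['view']); f=200/np.tan(np.radians(cal['vfov']/2))
    px=np.atleast_2d(px).astype(float)
    d=np.c_[(px[:,0]-cal['cx'])/f,-(px[:,1]-cal['cy'])/f,-np.ones(len(px))]@V[:3,:3]
    o=-V[:3,:3].T@V[:3,3]
    return (o+d*((z-o[2])/d[:,2])[:,None])[:,:2]
def proj(P,cal):
    V=np.array(cal['view']); f=200/np.tan(np.radians(cal['vfov']/2))
    c=np.atleast_2d(P)@V[:3,:3].T+V[:3,3]
    return np.c_[cal['cx']-f*c[:,0]/c[:,2],cal['cy']+f*c[:,1]/c[:,2]]
def rect(mask,z,cal):
    cs=max(cv2.findContours(mask.astype('uint8'),0,1)[0],key=cv2.contourArea)[:,0]
    (c,s,a)=cv2.minAreaRect((bp(cs,z,cal)*1e4).astype('float32'))
    return np.array(c)/1e4,np.array(s)/1e4,a
E
python3 - <<'E'
from h import *
cal=vision.get_calibration('wrist'); im=snap('wrist')
for t in vision.trace('plate_1','wrist')[:2]: print(t['conf'],t['mask'].sum(),rect(t['mask'],.039,cal))
print('corners',bp([(285,161),(383,161),(380,242),(285,241)],.039,cal))
c=cv2.cvtColor(cv2.resize(im[0:260,240:430],None,fx=4.2,fy=2.3,interpolation=2),4)
c=cv2.cvtColor(cv2.resize(im[0:200,240:430],None,fx=3,fy=3,interpolation=2),4)
cv2.imwrite('pics/crop1.png',c)
E
```

```text
0.86 7513 (array([ 0.54489521, -0.39729678]), array([0.13051378, 0.11171758]), 27.001758575439453)
corners [[ 0.46030079 -0.37917769]
 [ 0.57410959 -0.32118536]
 [ 0.62881637 -0.42239591]
 [ 0.50849629 -0.48197993]]
```

View pics/crop1.png

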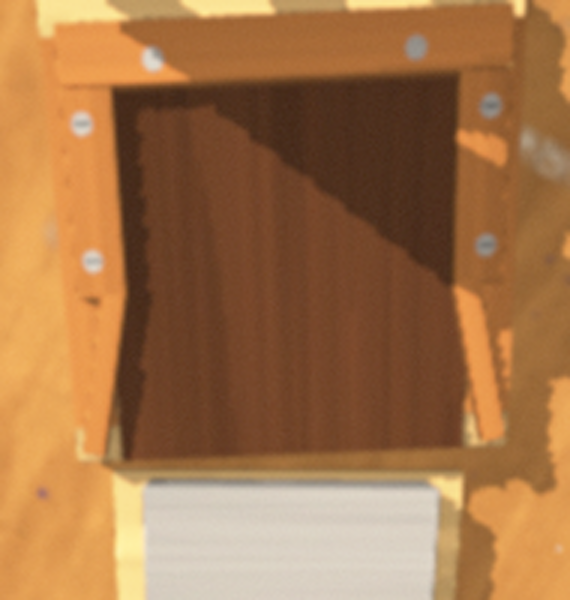

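```bash
python3 - <<'E'
from h import *
cal=vision.get_calibration('wrist')
p=bp([(277.7,29.3),(281.7,97.7),(392.7,24.3),(391.7,95)],.040,cal);print(p)
lf,lk,rf,rk=p
ang=lambda v:np.degrees(np.arctan2(v[1],v[0]))
print('w',np.linalg.norm(rf-lf),np.linalg.norm(rk-lk),'l',np.linalg.norm(lf-lk),np.linalg.norm(rf-rk))
print('ang y',ang(lf-lk),ang(rf-rk),'x',ang(rf-lf),ang(rk-lk))
a=np.radians(np.mean([ang(lf-lk)-90,ang(rf-rk)-90,ang(rf-lf),ang(rk-lk)]));X=np.array([np.cos(a),np.sin(a)]);Y=np.array([-X[1],X[0]])
m=(lf+rf)/2; n=m-Y*.055; n2=(lk+rk)/2+Y*.020
print('nest',np.degrees(a),n,n2)
c=np.array([.5449,-.3973])
for N in(n,n2,np.array([.471,-.258])): print('plate in nest',(c-N)@X,(c-N)@Y)
E
```

```text
[[ 0.38821025 -0.24450205]
 [ 0.42388396 -0.31015817]
 [ 0.50372442 -0.17978314]
 [ 0.54232106 -0.2461887 ]]
w 0.1324086830302437 0.13460846929028014 l 0.07472174886755706 0.07680754008489216
ang y 118.51707351330622 120.16626811640678 x 29.26051938223282 28.374079403322604
nest 29.079485103817106 [ 0.47269857 -0.26020964] [ 0.47338206 -0.26069451]
plate in nest -0.0035288288169985226 -0.15490113000584058
plate in nest -0.0038904996251173597 -0.15414519372427718
plate in nest -0.0031183016513152656 -0.1576577819037532
```

Jig axes are at 29.1° and the plate at 27.0°. Plate in the nest frame: x -3.5 mm, y -155 mm. The rail spacing I measured (132-135 mm) matches the given 133.4 mm. Descending over the plate centre.

Emit:
carry_out --pt "0.6 0.019 -0.015 -0.02 0" --pt "0.6 0.02 -0.015 -0.03 0" --pt "0.6 0 0 -0.04 0" --pt "0.6 0 0 -0.04 0" --pt "0.6 0 0 -0.04 0" --pt "0.6 0 0 -0.035 0" --pt "0.6 0 0 -0.02 0" --pt "0.6 0 0 -0.01 0" --pt "0.6 0 0 0 0" --pt "0.6 0 0 0 0"

```text
time_s: 3.75
ee_pos: [0.5446, -0.3976, 0.0491]
tool_rot: [3.141, 0.002, 2.043]
wrist_force: [0.1, 0.4, 0.4]
gripper_width: 0.0527
```

Emit:
carry_out --pt "0.6 0 0 -0.002 0" --pt "0.6 0 0 -0.002 0" --pt "0.6 0 0 0 0"

```text
time_s: 4.05
ee_pos: [0.5443, -0.3971, 0.044]
tool_rot: [3.142, 0.0, 2.043]
wrist_force: [-0.1, 0.1, -0.2]
gripper_width: 0.0533
```

Good: centred. Now feeling for contact in small steps.

Emit:
carry_out --pt "0.6 0 0 -0.002 0" --pt "0.6 0 0 -0.001 0" --pt "0.6 0 0 0 0" --pt "0.6 0 0 0 0"

```text
time_s: 4.45
ee_pos: [0.5442, -0.3971, 0.0407]
tool_rot: [-3.142, 0.0, 2.043]
wrist_force: [-0.0, -0.4, 0.8]
gripper_width: 0.053
```

Emit:
carry_out --pt "0.6 0 0 -0.001 0" --pt "0.6 0 0 0 0" --pt "0.6 0 0 0 0"

```text
time_s: 4.75
ee_pos: [0.5442, -0.397, 0.0397]
tool_rot: [3.142, -0.0, 2.043]
wrist_force: [0.4, 0.2, 0.7]
gripper_width: 0.0528
```

Emit:
carry_out --pt "0.6 0 0 -0.0005 0" --pt "0.6 0 0 0 0" --pt "0.6 0 0 0 0"

```text
time_s: 5.05
ee_pos: [0.5443, -0.3971, 0.0395]
tool_rot: [3.141, 0.0, 2.044]
wrist_force: [-0.4, 0.4, 3.3]
gripper_width: 0.0528
```

Emit:
carry_out --pt "0.6 0 0 -0.0005 0" --pt "0.6 0 0 0 0" --pt "0.6 0 0 0 0"

```text
time_s: 5.35
ee_pos: [0.5445, -0.3973, 0.0395]
tool_rot: [3.141, 0.001, 2.044]
wrist_force: [-1.7, 1.7, 6.1]
gripper_width: 0.053
```

Emit:
carry_out --pt "0.6 0 0 -0.0005 0" --pt "0.6 0 0 0 0" --pt "0.6 0 0 0 0"

```text
time_s: 5.65
ee_pos: [0.5446, -0.3974, 0.0394]
tool_rot: [3.141, 0.002, 2.044]
wrist_force: [-1.2, 0.2, 8.0]
gripper_width: 0.0531
```

About 5 N/mm in z, 8 N pressed. Starting the slide.

Emit:
carry_out --pt "0.6 -0.0009 0.0018 0 0" --pt "0.6 -0.0019 0.0035 0 0" --pt "0.6 -0.0023 0.0044 0 0" --pt "0.6 -0.0023 0.0044 0 0" --pt "0.6 -0.0023 0.0044 0 0" --pt "0.6 -0.0019 0.0035 0 0" --pt "0.6 0 0 0 0"

```text
time_s: 6.35
ee_pos: [0.533, -0.3752, 0.0394]
tool_rot: [3.141, 0.002, 2.044]
wrist_force: [-0.2, 1.5, 7.6]
gripper_width: 0.0531
```

```bash
cat >> h.py <<'E'
X=np.array([np.cos(np.radians(29.1)),np.sin(np.radians(29.1))]);Y=np.array([-X[1],X[0]]);N=np.array([.4728,-.2602])
def where(z=.039):
    cal=vision.get_calibration('wrist'); snap('wrist')
    print('t',robot.read_state()['time_s'],robot.read_state()['ee_pos'].round(4))
    for t in vision.trace('plate_1','wrist')[:2]:
        c,s,a=rect(t['mask'],z,cal); print(t['conf'],c.round(4),s.round(4),round(a,1),'nest xy',((c-N)@X).round(4),((c-N)@Y).round(4))
    print(mark('plate_centre','wrist'))
    r=vision.trace('plate_1','wrist')[0]['mask']; ys,xs=np.where(r);print(xs.min(),xs.max(),ys.min(),ys.max())
E
python3 -c "
from h import *
where(); snap('wrist','w2.png')"
```

```text
t 6.4 [ 0.533  -0.3753  0.0395]
0.89 [ 0.5277 -0.3635] [0.1299 0.0817] 27.1 nest xy -0.0023 -0.117
0.68 [ 0.5634 -0.4334] [0.1133 0.0167] 26.7 nest xy -0.005 -0.1954
[(0.55, array([ 0.5361, -0.3774,  0.0379]))]
190 452 152 340
```

View pics/w2.png

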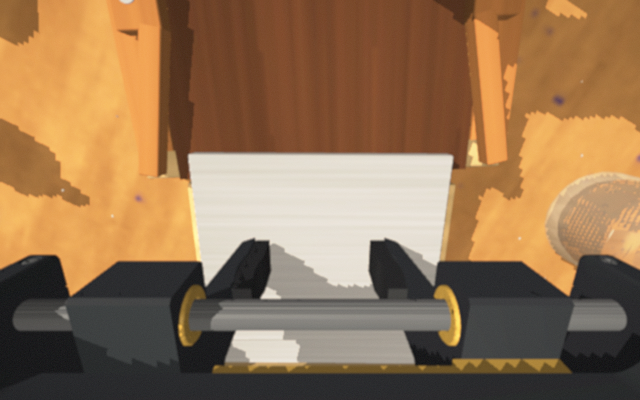

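The plate follows the fingers without slip, front edge just over the bed at (190..452, 152). Continuing, with the small rotation towards the jig's axes.

Emit:
carry_out --pt "0.6 -0.0014 0.0027 0 0" --pt "0.6 -0.0023 0.0044 0 0.2" --pt "0.6 -0.0028 0.0053 0 0.2" --pt "0.6 -0.0028 0.0053 0 0.2" --pt "0.6 -0.0028 0.0053 0 0.2" --pt "0.6 -0.0028 0.0053 0 0.2" --pt "0.6 -0.0028 0.0053 -0.0001 0.2" --pt "0.6 -0.0028 0.0053 -0.0001 0.2" --pt "0.6 -0.0028 0.0053 -0.0001 0.2" --pt "0.6 -0.0023 0.0044 -0.0001 0.2" --pt "0.6 -0.0014 0.0027 -0.0001 0.2" --pt "0.6 0 0 0 0"

```text
time_s: 7.8
ee_pos: [0.5062, -0.3242, 0.0391]
tool_rot: [3.141, 0.003, 2.079]
wrist_force: [-1.0, 0.7, 10.0]
gripper_width: 0.0528
```

```bash
python3 -c "
from h import *
where()"
```

```text
t 7.85 [ 0.5062 -0.3242  0.0391]
0.92 [ 0.5003 -0.3126] [0.1293 0.0815] 29.1 nest xy -0.0014 -0.0592
0.61 [ 0.5386 -0.3823] [0.1146 0.0185] 28.4 nest xy -0.0019 -0.1387
[(0.71, array([ 0.5064, -0.3265,  0.036 ]))]
189 452 152 340
```

Emit:
carry_out --pt "0.6 -0.0015 0.0028 0 0" --pt "0.6 -0.0024 0.0045 -0.0001 0" --pt "0.6 -0.003 0.0056 -0.0001 0" --pt "0.6 -0.003 0.0056 -0.0001 0" --pt "0.6 -0.003 0.0056 -0.0001 0" --pt "0.6 -0.003 0.0056 0 0" --pt "0.6 -0.003 0.0056 0 0" --pt "0.6 -0.0024 0.0045 0 0" --pt "0.6 -0.0015 0.0028 0 0" --pt "0.6 0 0 0 0"

```text
time_s: 9.0
ee_pos: [0.4833, -0.2814, 0.0384]
tool_rot: [3.141, 0.002, 2.079]
wrist_force: [-0.1, 1.2, 9.6]
gripper_width: 0.053
```

```bash
python3 -c "
from h import *
where(.038)"
```

```text
t 9.05 [ 0.4833 -0.2814  0.0384]
0.86 [ 0.5173 -0.342 ] [0.1155 0.012 ] 29.1 nest xy -0.0009 -0.0931
0.81 [ 0.5153 -0.3355] [0.1088 0.007 ] 26.5 nest xy 0.0005 -0.0865
[(0.66, array([ 0.4855, -0.2841,  0.0342]))]
225 414 348 364
```

About 24 mm left; going on slowly to the stop and watching for the contact force.

Emit:
carry_out --pt "0.6 -0.0014 0.0027 0 0" --pt "0.6 -0.0019 0.0036 0 0" --pt "0.6 -0.0019 0.0036 0 0" --pt "0.6 -0.0019 0.0036 0 0" --pt "0.6 -0.0014 0.0027 0 0" --pt "0.6 -0.001 0.0018 0 0" --pt "0.6 -0.0005 0.0009 0 0" --pt "0.6 0 0 0 0"

```text
time_s: 10.0
ee_pos: [0.4736, -0.2629, 0.0384]
tool_rot: [3.141, 0.003, 2.079]
wrist_force: [0.3, -0.2, 9.4]
gripper_width: 0.0532
```

Emit:
carry_out --pt "0.6 -0.0005 0.0009 0 0" --pt "0.6 -0.0005 0.0009 0 0" --pt "0.6 0 0 0 0"

```text
time_s: 10.3
ee_pos: [0.4726, -0.2612, 0.0384]
tool_rot: [3.141, 0.003, 2.079]
wrist_force: [0.5, -0.9, 8.5]
gripper_width: 0.0527
```

Emit:
carry_out --pt "0.6 -0.0005 0.0009 0 0" --pt "0.6 -0.0005 0.0009 0 0" --pt "0.6 0 0 0 0"

```text
time_s: 10.6
ee_pos: [0.4716, -0.2595, 0.0384]
tool_rot: [3.141, 0.003, 2.078]
wrist_force: [0.0, -0.5, 7.8]
gripper_width: 0.053
```

Emit:
carry_out --pt "0.6 -0.0005 0.0009 0 0" --pt "0.6 -0.0005 0.0009 0 0" --pt "0.6 0 0 0 0"

```text
time_s: 10.9
ee_pos: [0.4706, -0.2576, 0.0384]
tool_rot: [3.141, 0.003, 2.078]
wrist_force: [0.0, -1.0, 8.4]
gripper_width: 0.0528
```

Emit:
carry_out --pt "0.6 -0.0005 0.0009 0 0" --pt "0.6 -0.0005 0.0009 0 0" --pt "0.6 0 0 0 0"

```text
time_s: 11.2
ee_pos: [0.47, -0.2563, 0.0385]
tool_rot: [3.14, 0.005, 2.079]
wrist_force: [3.3, -4.0, 5.4]
gripper_width: 0.0532
```

```bash
python3 -c "
from h import *
for c in ['top','side']:
    snap(c); cal=vision.get_calibration(c)
    print(c,mark('plate_centre',c),mark('nest',c),mark('leaf_tab',c))
"
```

```text
top [(0.92, array([ 0.4691, -0.2573,  0.0328]))] [] []
side [(0.94, array([ 0.4656, -0.2639,  0.0354]))] [(0.95, array([ 0.471 , -0.2599,  0.0316]))] [(0.53, array([ 0.4654, -0.2593,  0.035 ]))]
```

Stop contact felt: 5 N back along the slide. One more small nudge, then lift and look.

Emit:
carry_out --pt "0.6 -0.0005 0.0009 -0.0004 0" --pt "0.6 -0.0005 0.0009 0 0" --pt "0.6 0 0 0 0"

```text
time_s: 11.9
ee_pos: [0.4694, -0.2552, 0.0384]
tool_rot: [3.14, 0.007, 2.079]
wrist_force: [3.0, -5.9, 6.7]
gripper_width: 0.0529
```

Emit:
carry_out --pt "0.6 0.0005 -0.0009 0.002 0" --pt "0.6 0 0 0.01 0" --pt "0.6 0.01 -0.0175 0.03 0" --pt "0.6 0.015 -0.026 0.04 0" --pt "0.6 0.015 -0.026 0.04 0" --pt "0.6 0.015 -0.026 0.04 0" --pt "0.6 0.005 -0.009 0.03 0" --pt "0.6 0 0 0.02 0" --pt "0.6 0 0 0 0" --pt "0.6 0 0 0 0"

```text
time_s: 12.9
ee_pos: [0.528, -0.3581, 0.2481]
tool_rot: [-3.141, -0.001, 2.079]
wrist_force: [0.2, 0.5, -0.3]
gripper_width: 0.053
```

```bash
python3 -c "
from h import *
where(.038); im=snap('wrist')
ys=slice(0,260); c=cv2.resize(im[0:220,200:450],None,fx=3,fy=2.7,interpolation=2); cv2.imwrite('pics/w3.png',cv2.cvtColor(c,4))
print(mark('nest','wrist'),mark('leaf_tab','wrist'))
print(vision.get_calibration('wrist'))"
```

```text
t 12.95 [ 0.5279 -0.358   0.2475]
0.87 [ 0.4718 -0.2585] [0.1299 0.1103] 29.2 nest xy -0.0 0.002
0.85 [ 0.5442 -0.3957] [0.1266 0.1097] 26.2 nest xy -0.0036 -0.1531
[(0.94, array([ 0.4724, -0.2636,  0.034 ]))]
257 380 14 123
[] []
{'vfov': 67.19514967551441, 'cx': 319.2683519882903, 'cy': 200.8889242634963, 'view': array([[ 8.73546398e-01,  4.86740859e-01, -1.63104235e-04,
        -2.86897329e-01],
       [-4.66157122e-01,  8.36508568e-01, -2.88012072e-01,
         5.89873298e-01],
       [-1.40050805e-01,  2.51667940e-01,  9.57626764e-01,
        -2.35433293e-01],
       [ 0.00000000e+00,  0.00000000e+00,  0.00000000e+00,
         1.00000000e+00]])}
```

View pics/w3.png

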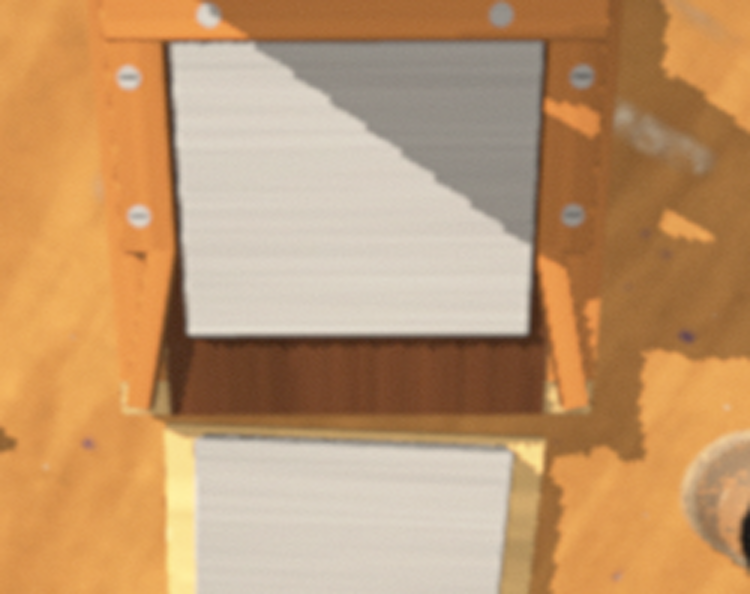

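Plate measured home: 0 mm across, 29.2° against the jig's 29.1°, seated against the stop with no gap. Plate 2 appears undisturbed. Now over the leaf to its outer side with closed fingers.

Emit:
carry_out --pt "0 0 0 0.03 0" --pt "0 0 0 0.028 0" --pt "0 -0.0175 0.031 0 0" --pt "0 -0.0175 0.031 0 0" --pt "0 -0.0175 0.031 0 0" --pt "0 -0.0175 0.031 0 0" --pt "0 -0.0175 0.031 0 0" --pt "0 -0.0175 0.031 0 0" --pt "0 -0.0175 0.031 0 0" --pt "0 -0.002 0.003 0 0" --pt "0 0 0 0 0" --pt "0 0 0 0 0"

```text
time_s: 14.45
ee_pos: [0.4042, -0.1393, 0.3068]
tool_rot: [-3.142, 0.0, 2.078]
wrist_force: [0.6, -0.2, -0.9]
gripper_width: 0.0002
```

```bash
python3 -c "
from h import *
print(robot.read_state()['ee_pos'])
for c in ['side','top']:
  im=snap(c,c+'4.png'); print(mark('leaf_tab',c),mark('leaf_hinge',c),mark('plate_centre',c))
im=cv2.imread('pics/side4.png'); cv2.imwrite('pics/s4.png',cv2.resize(im[60:260,130:400],None,fx=2.8,fy=2.8,interpolation=2))"
```

```text
[ 0.40418809 -0.13929509  0.30681577]
[(0.7, array([ 0.4139, -0.168 ,  0.2251]))] [(0.88, array([ 0.4254, -0.1831,  0.0418]))] [(0.56, array([ 0.4657, -0.2603,  0.0379]))]
[(0.89, array([ 0.4195, -0.1662,  0.2239]))] [(0.87, array([ 0.4265, -0.1804,  0.0476]))] [(0.98, array([ 0.4709, -0.256 ,  0.0345]))]
```

View pics/s4.png

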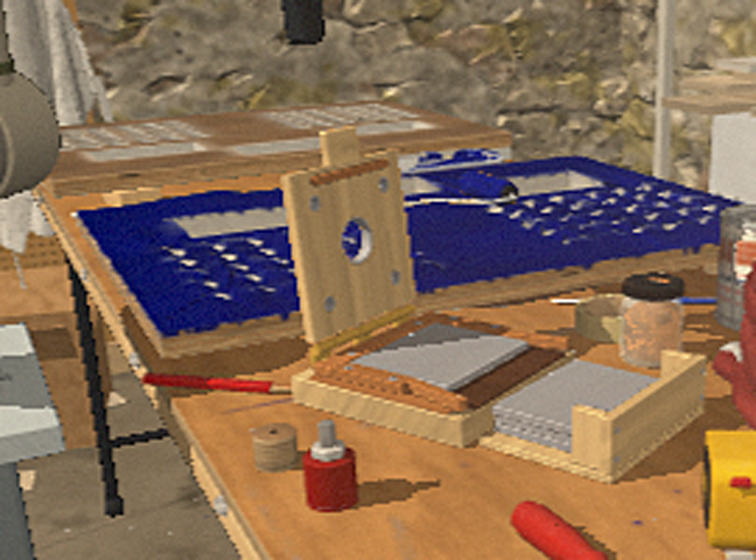

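The plate sits in the nest, and the leaf stands at about 95° with the fingers just behind and above it. Descending behind the tab, then pushing.

Emit:
carry_out --pt "0 0 0 -0.04 0" --pt "0 0 0 -0.04 0" --pt "0 0 0 -0.022 0" --pt "0 0 0 0 0"

```text
time_s: 15.25
ee_pos: [0.4028, -0.138, 0.2027]
tool_rot: [-3.139, -0.005, 2.078]
wrist_force: [-0.0, -0.1, 1.4]
gripper_width: 0.0006
```

Emit:
carry_out --pt "0 0.008 -0.0145 0 0" --pt "0 0.008 -0.0145 0 0" --pt "0 0.01 -0.018 -0.001 0" --pt "0 0.01 -0.018 -0.003 0" --pt "0 0.0095 -0.017 -0.0065 0" --pt "0 0.0095 -0.017 -0.008 0" --pt "0 0 0 0 0"

```text
time_s: 15.95
ee_pos: [0.4594, -0.2391, 0.1867]
tool_rot: [3.141, 0.001, 2.077]
wrist_force: [0.2, -0.9, 0.2]
gripper_width: 0.0006
```

Emit:
carry_out --pt "0 0.009 -0.016 -0.011 0" --pt "0 0.0075 -0.0135 -0.013 0" --pt "0 0.007 -0.0125 -0.0155 0" --pt "0 0.006 -0.0105 -0.0165 0" --pt "0 0.0047 -0.0085 -0.018 0" --pt "0 0.0037 -0.0066 -0.02 0" --pt "0 0 0 0 0"

```text
time_s: 16.65
ee_pos: [0.4963, -0.3047, 0.0915]
tool_rot: [-3.141, -0.003, 2.078]
wrist_force: [0.0, 0.0, 0.3]
gripper_width: 0.0005
```

Emit:
carry_out --pt "0 0.0015 -0.003 -0.012 0" --pt "0 0.001 -0.002 -0.012 0" --pt "0 0.0005 -0.001 -0.01 0" --pt "0 0 0 -0.004 0" --pt "0 0 0 0 0"

```text
time_s: 17.15
ee_pos: [0.4994, -0.3109, 0.0538]
tool_rot: [-3.141, -0.001, 2.078]
wrist_force: [0.4, 0.0, -0.3]
gripper_width: 0.0005
```

Emit:
carry_out --pt "0 0 0 -0.002 0" --pt "0 0 0 -0.001 0" --pt "0 0 0 0 0"

```text
time_s: 17.45
ee_pos: [0.4998, -0.3113, 0.0515]
tool_rot: [3.142, 0.0, 2.078]
wrist_force: [0.4, -0.5, 0.3]
gripper_width: 0.0006
```

Emit:
carry_out --pt "0 0 0 -0.001 0" --pt "0 0 0 -0.001 0" --pt "0 0 0 0 0"

```text
time_s: 17.75
ee_pos: [0.4998, -0.3113, 0.0508]
tool_rot: [3.142, 0.001, 2.079]
wrist_force: [-4.0, 2.9, 12.7]
gripper_width: 0.0006
```

Emit:
carry_out --pt "0 0 0 -0.001 0" --pt "0 0 0 0 0" --pt "0 0 0 0 0"

```text
time_s: 18.05
ee_pos: [0.4998, -0.3113, 0.0507]
tool_rot: [-3.142, 0.001, 2.079]
wrist_force: [-7.0, 6.1, 20.2]
gripper_width: 0.0004
```

The leaf stopped firmly at 50.7 mm against the expected 50.5 mm, so it is closed. Lifting straight off and checking.

Emit:
carry_out --pt "0 0 0 0.005 0" --pt "0 0 0 0.02 0" --pt "0 0.005 -0.01 0.04 0" --pt "0 0.01 -0.02 0.045 0" --pt "0 0.01 -0.02 0.045 0" --pt "0 0 0 0.03 0" --pt "0 0 0 0 0" --pt "0 0 0 0 0"

```text
time_s: 18.85
ee_pos: [0.5245, -0.3608, 0.2325]
tool_rot: [-3.142, -0.0, 2.078]
wrist_force: [-0.9, 0.4, -0.6]
gripper_width: 0.0003
```

```bash
python3 -c "
from h import *
print(robot.read_state()['wrist_force'])
for c in ['side','top','wrist']:
  im=snap(c,c+'5.png'); print(c,mark('leaf_tab',c),mark('leaf_hinge',c),mark('plate_centre',c))
im=cv2.imread('pics/side5.png'); cv2.imwrite('pics/s5.png',cv2.resize(im[140:260,210:400],None,fx=4,fy=4,interpolation=2))"
```

```text
[-0.91043162  0.44328899 -0.62969052]
side [(0.81, array([ 0.5094, -0.3405,  0.0485]))] [(0.85, array([ 0.4244, -0.1846,  0.047 ]))] []
top [(0.7, array([ 0.515 , -0.3366,  0.0445]))] [] []
wrist [(0.59, array([ 0.5125, -0.3397,  0.0513]))] [(0.28, array([ 0.4705, -0.2633,  0.038 ]))] [(0.75, array([ 0.4711, -0.2584,  0.0368])), (0.53, array([ 0.4179, -0.616 , -0.0022]))]
```

View pics/s5.png

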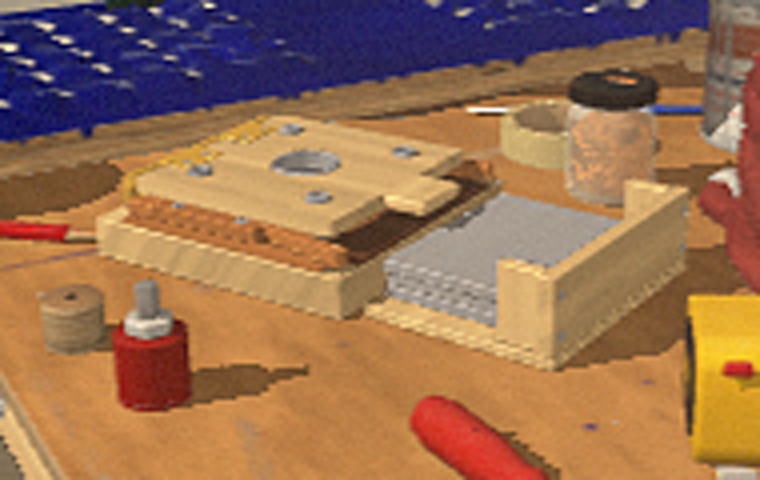

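The leaf lies flat over the plate, and the tab is near (0.512,-0.339) at about 46 mm. The stack and the bench things are in place, and the robot is clear.

```bash
python3 -c "
from h import *
print(workorder.hand_in())"
```

```text
the job is handed in; nothing more can be done
None
```

I slid the top plate off the stack into the jig, pushed it home against the end stop and closed the leaf over it. I then handed the job in at about 19 s; no verdict was reported.

- **Pressure on the plate:** I drew it out with two fingertips at about 8–10 N. The stop was felt as about 5–7 N back along the slide.
- **Plate in the nest:** After lifting off, the wrist camera put it at 0 mm across the slide, 0.1° off square and tight against the stop.
- **Leaf:** It stopped hard at a tool height of 50.7 mm, against 50.5 mm expected when closed. The last side picture shows it flat. The network put the tab 44–51 mm above the bench, where 45.5 mm is expected.
- **Stack and bench:** Plate 2 and the bench things in view showed no visible movement. I did not measure plates 3 and 4 separately.

**Disagreement:** My first estimate of the nest point was about 2 mm short of where the plate came to rest. The fingers went 4–5 mm past that first estimate before meeting the stop. I relied on the contact force and the gap-free picture instead. The last network mark for the plate centre also fell within about 1 mm of where I had measured it home.

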